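# Hang the push shoe back between the sanding blocks

## Robot

A 6-joint arm with a two-finger parallel gripper is mounted at the origin on the work surface. World frame = base frame: x ahead of the robot, y to its left, z up, the work surface at z = 0. Lengths are in mm, angles in rad, forces in N, time in s.
With the tool pointing down it reaches from about 300 to 850 mm from the base axis. Payload 4.2 kg.
Tool frame: the origin (TCP) lies on the centre line of the jaws, within the pads' length; the fingertips stand 19 mm ahead of it and the grasp point (between the pads) is the TCP; z points along the fingers, x is the direction in which the jaws open and shut, and the axes are right-handed (so a half turn about z gives the same grasp; the last joint's range is limited). The gripper opens to 91 mm and grips with 3 to 60 N. Pads are 32 mm wide; open, the fingers measure 118 mm over their backs; the gripper's body (76 mm by 178 mm) begins 60 mm behind the grasp point.
Start: joints at [1.233, 0.32, 1.565, -0, 1.257, -0.02], TCP at [179.676, 546.221, 232.976] pointing down, gripper open.
Joint ranges: [-3.11, 3.11], [-0.84, 2.01], [0.21, 2.61], [-1.34, 4.49], [0.05, 2.63], [-2.56, 2.56]. Speed limits (rad/s): [2.57, 2.57, 3.14, 3.14, 3.14, 3.14].

## Interface

Orientations are given as a 3x3 rotation matrix whose columns are the frame's x, y, z axes.
In Python, from workcell import ctrl gives the robot as it stands.
- The arm moves only by the tool step_arm, never from a script. Its arguments are lists of equal length, an entry for each row: "fingers": the finger opening in mm, from 0 to 91.2; "xyz": the shift along the tool's x, y, z in mm, a list of three; "yaw": the turn about the tool's z in degrees. A call has 1 to 20 rows; each row is the pose to reach, as a shift and turn from the pose commanded when the call began, along the tool's axes at that moment; what a row does not reach only later rows make up. A row lasts 1/10 s, in which the tool goes at most 50 mm and 8.59 degrees, less where a joint would pass 70% of its speed; a pose out of reach is approached as far as the arm can. A call with a gripper value outside its range is refused whole. The fingers move at their own pace and stop on an object; "squeeze" is the grip in N (left out, the last holds). Time passes only in rows, so rows that repeat a pose let the fingers close. It gives the time, the measured TCP pose, the force and the opening at its end, in the units of the state.
- ctrl.get_state(): the state, without advancing time (a new reading comes with each control period).
- ctrl.grab_frame(name): name is "scene" or "top"; returns a dict with "image" (480x640x3 uint8, red, green, blue), "K" (3x3 intrinsics, pixels), "origin" and "attitude" of the camera in the world. Camera axes: x right, y down, z forward; pixel columns grow to the right and rows downward; lengths in mm; the calibration is good to about 2 mm. A picture is of the moment at which its call begins. There is no depth.
- ctrl.job_done(): hands the job in, once; it reports no verdict.
The state is a dict: "t": time; "q": joint angles; "dq": joint speeds; "joint_efforts": joint torques, N m; "tool_pos": TCP position; "orientation": TCP orientation; "ft_force": force on the tool from outside, world axes, zero at the start; "ft_torque": the same for the moment, N m; "gripper_width": opening from 0.0 (shut) to 1.0 (fully open).
Only numpy, scipy, OpenCV 4.12 (cv2) and the standard library are available. Lean on these libraries where they do the work, as an engineer would, in place of code of your own. Each camera call takes 0.05 s, during which the arm holds its last target. There are 200 camera calls.

## Task

Take the hooked plywood push shoe out of its wooden stand and lower it over the steel bar of the rack, through the gap between the two hanging sanding blocks, so that its hook drops fully down into the notch in the bar that is its seat. You will have to feel along the bar for the notch: press only lightly, nudge the blocks gently aside along the bar if need be but leave both hanging there, then let go of the shoe.

Things in the scene. Friction and masses are not known exactly. Their poses are not given: they have to be found in the camera images.
- shoe: Push shoe: one flat plywood piece 15 mm thick (own y), shaped as a downward-opening hook, 0.11-0.2 kg. Origin: middle of the underside of the hook's arch, which rests on the bar. z up. Arch x -26 to 33, z 0 to 18 mm. Long leg x -26 to -7, down to z -80. Short leg x 7 to 33, down to z -45. The slot between the legs, 14 mm wide, is open below. Balanced; may hang either way round.
- shoe_grip (a point): Grip point on the shoe, 50 mm above its origin, in the middle of its upright horn (x -16 to 16, z 18 to 70 mm above the origin, 15 mm thick). Pinch it across the thickness, along the shoe's own y; fingertips up to 23 mm below this point stay clear of everything on the rack. Axes as the shoe's.
- stand: Dark wooden stand fixed to the bench, 105 x 50 x 45 mm high, origin at the centre of its underside. The shoe starts upright in it, long leg in an open-topped pocket, short leg resting on its top; the shoe's origin is then 90 mm above the bench over the stand's origin, axes along the stand's. Lift straight up 45 mm or more to clear it.
- rack: Rack fixed to the bench: wooden foot 100 x 280 x 18 mm, two posts 256 mm apart and 141 mm high, and between them a straight steel bar on edge along the rack's own y, 8 mm thick (x), 33 mm deep, top edge 138 mm above the bench. Origin: centre of the foot's underside, straight below the bar's middle; z up. Shoe-to-rack contact must stay below 35 N.
- bar_mid (a point): Middle of the bar's top edge, 138 mm above the bench. One notch in the top edge is the shoe's seat: 18 mm long (along the bar), 8 mm deep, square-edged. Its middle lies anywhere within 16 mm either way of this point along the bar; where is NOT measured: feel for it. Off the seat the shoe's arch rests on the top edge; in it, 8 mm lower, with 1.5 mm play each side. The notch does not shift.
- block_a: Light-wood sanding block hanging on the bar, on the rack's +y side of the gap. 40 mm thick along the bar (own y), reaching 31 mm before and 35 mm beyond the bar and 65 mm below its top edge. Origin: middle of its steel hook's underside, resting on the bar; hook 12 mm thick, its top 14 mm above the bar. 0.17-0.29 kg, loose: slides along the bar at 1 to 4 N, lifts off if pulled up.
- block_b: Same as block_a, on the rack's -y side. At first the gap between the blocks' wooden faces is 21 to 29 mm; behind each block 65 mm or more of bar is free to slide along. A shoe centred over the seat may have to push a block up to 14 mm aside. Shoe-to-block contact must stay below 12 N, and the gripper must not push the blocks.
- glue: Bystander: white glue bottle, 56 mm across, 140 mm high, origin at the centre of its underside. Leave alone.
- hammer: Bystander: hammer lying on the bench beyond the rack and stand, origin under its middle. Leave alone.

How it is judged (in metres and radians):
On the way, in this order (a step that is already met when the one before it is completed fails the run):
1. the shoe is lifted clear of its stand (z of shoe in the frame of stand above 0.14 m), for 0.1 s.
2. the shoe's hook is down in its notch between the two blocks (x of shoe in the frame of rack between -0.006 and 0.006 m and y of shoe in the frame of rack between -0.02 and 0.02 m and z of shoe in the frame of rack between 0.126 and 0.1335 m and angle between shoe's own z axis and vertical below 0.15 rad), for 0.2 s.
At the end, for the whole second after the job is handed in: The released shoe hangs at rest in the seat: arch at most 3.5 mm above the seat's floor, within 20 mm of the bar's middle along it and 6 mm across, upright within 0.15 rad; both blocks still hang at rest on the bar, each on its own side of the shoe, upright within 0.25 rad (all of step 2 and z of block_a in the frame of rack between 0.13 and 0.144 m and x of block_a in the frame of rack between -0.009 and 0.009 m and angle between each of block_a, block_b's own z axis and vertical below 0.25 rad and z of block_b in the frame of rack between 0.13 and 0.144 m and x of block_b in the frame of rack between -0.009 and 0.009 m and y of block_a in the frame of rack between 0.025 and 0.1 m and y of block_b in the frame of rack between -0.1 and -0.025 m and linear speed of each of shoe, block_a, block_b below 0.02 m/s); the robot touches nothing.
It fails at once if the shoe presses on the rack with more than 35 N (contact force between shoe and rack above 35 N).
It fails at once if the shoe pushes a sanding block with more than 12 N (contact force between shoe and block_a above 12 N or contact force between shoe and block_b above 12 N).
It fails at once if a sanding block is lifted or knocked off the bar (z of any of block_a, block_b in the frame of rack above 0.15 m or z of any of block_a, block_b in the frame of rack below 0.123 m or angle between any of block_a, block_b's own z axis and vertical above 0.4 rad).
It fails at once if the robot itself pushes a sanding block with more than 2 N (contact force between any of the fingers, the arm and block_a above 2 N or contact force between any of the fingers, the arm and block_b above 2 N).
It fails at once if the glue bottle or hammer is moved more than 15 mm (distance of any of glue, hammer from where it was at the start of the episode above 0.015 m).
It also fails if it takes over 72 s, if anything falls off the work surface, if the arm or the gripper's body presses on something with over 40 N, if the wrist force passes 120 N, or if a joint passes its speed limit or range.

## Working session

There is one attempt and no reset: what is moved stays moved. The work goes in short steps, Python scripts to look and compute and a tool call to move; the robot and the scene stay as the last step left them, time stands still between calls to the robot, and variables do not carry over. Pictures are saved under pics/ and viewed, about 8 in all and at most 12, crops included, and the job is handed in when it is done.

Besides the shell and the picture viewer there is one more tool, called after "Emit:" as a command line: name --pt "numbers of a row" for each row, then --argument value for the rest. step_arm: Moves the arm, as the interface text tells. Its arguments: {"type":"object","properties":{"fingers":{"type":"array"},"xyz":{"type":"array"},"yaw":{"type":"array"},"squeeze":{"type":"number"}},"required":["fingers","xyz","yaw"]}

```bash
ls; mkdir -p pics
python3 - <<'E'
from workcell import ctrl
import cv2,numpy as np,pickle
s=ctrl.get_state();print({k:np.round(v,3).tolist() for k,v in s.items()})
for n in("scene","top"):
    f=ctrl.grab_frame(n);cv2.imwrite(f"pics/{n}0.png",cv2.cvtColor(f["image"],cv2.COLOR_RGB2BGR));pickle.dump(f,open(f"pics/{n}0.pkl","wb"))
    print(n,f["K"],f["origin"],f["attitude"])
E
```

```text
pics
{'t': 0.0, 'q': [1.233, 0.32, 1.566, -0.0, 1.257, -0.02], 'dq': [-0.001, -0.0, 0.0, -0.001, 0.0, -0.0], 'joint_efforts': [-0.001, -41.246, -23.197, 0.073, 0.046, -0.0], 'tool_pos': [179.519, 545.774, 232.117], 'orientation': [[0.312, 0.95, -0.001], [0.95, -0.312, -0.002], [-0.002, -0.0, -1.0]], 'ft_force': [-0.174, 0.793, 0.205], 'ft_torque': [-0.005, -0.054, 0.044], 'gripper_width': 0.996}
scene [[439.01410918   0.         319.21238921]
 [  0.         439.01410918 248.06590441]
 [  0.           0.           1.        ]] [1153.95635555 -103.08026844  696.16575884] [[ 0.20604315  0.73903643 -0.64138239]
 [ 0.97847639 -0.14795944  0.14384702]
 [ 0.01140961 -0.65721622 -0.75361573]]
top [[437.29816052   0.         327.36598428]
 [  0.         437.29816052 241.8896407 ]
 [  0.           0.           1.        ]] [469.38354109  18.60054362 879.85934226] [[ 0.11006523 -0.96700952  0.22973515]
 [-0.99392157 -0.10653586  0.02774942]
 [-0.00235892 -0.23139297 -0.97285751]]
```

View pics/scene0.png

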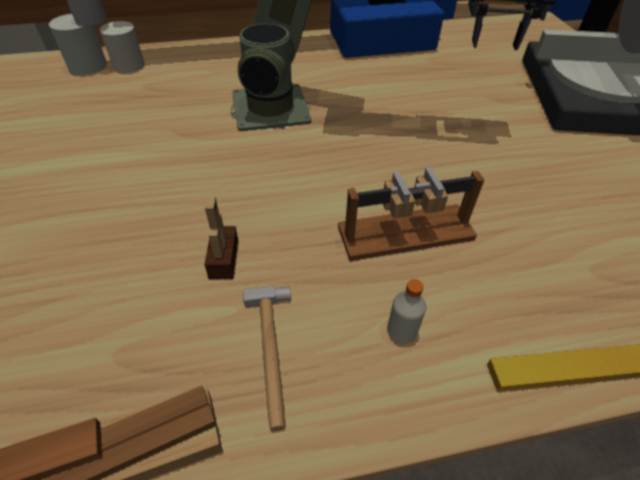

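View pics/top0.png

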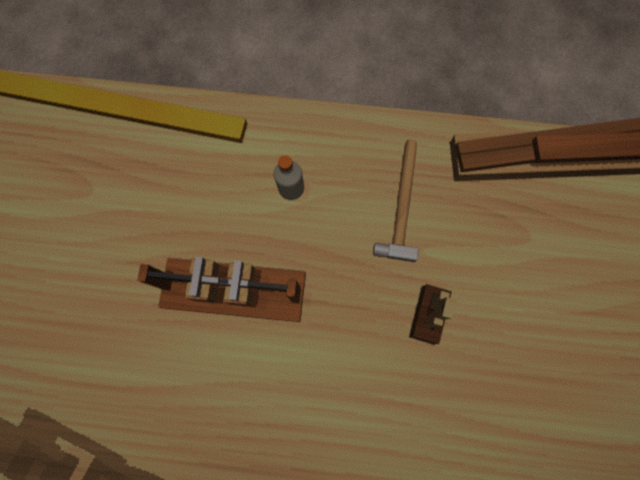

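The scene view shows the shoe in its stand near (222,245) and the rack near (410,215). In the top view the rack is at (232,285), the stand at (430,315), the glue at (288,178) and the hammer at (402,200). Next I'll enlarge these areas in one composite.

Run:
```python
import cv2,numpy as np
s=cv2.imread("pics/scene0.png");t=cv2.imread("pics/top0.png")
def c(i,x,y,w,h,W,H): return cv2.resize(i[y:y+h,x:x+w],(W,H),interpolation=cv2.INTER_CUBIC)
# brighten
a=np.hstack([c(t,130,240,190,95,570,285),c(t,400,275,70,86,230,285)])
b=np.hstack([c(s,330,155,160,105,430,285),c(s,195,190,70,95,210,285),np.zeros((285,160,3),np.uint8)])
cv2.imwrite("pics/c0.png",cv2.convertScaleAbs(np.vstack([a,b]),alpha=1.6))
```

```text
(no output)
```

View pics/c0.png

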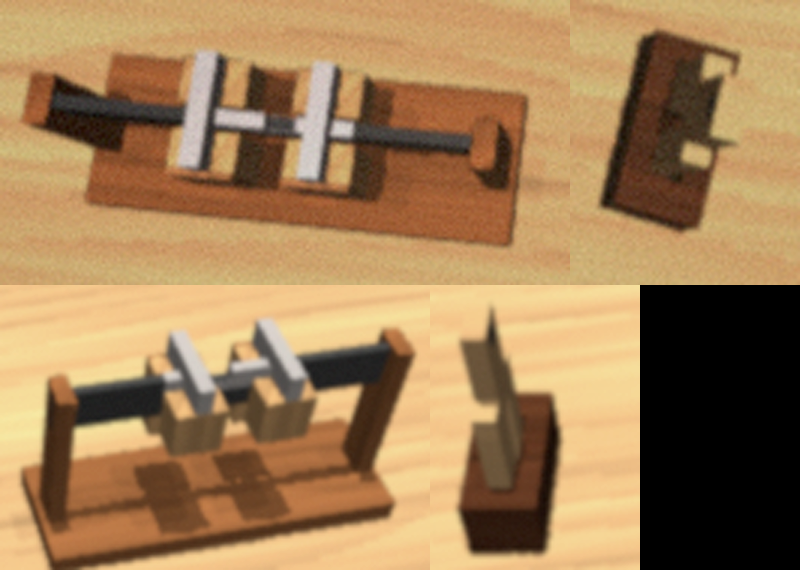

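```bash
cat > h.py <<'E'
import cv2,numpy as np,pickle
def load(n): return pickle.load(open(f"pics/{n}.pkl","rb"))
def ray(f,p,z):
    K=f["K"];d=np.c_[np.atleast_2d(p).astype(float),np.ones(len(np.atleast_2d(p)))]@np.linalg.inv(K).T@np.array(f["attitude"]).T
    o=np.array(f["origin"]);return (o+d*((z-o[2])/d[:,2])[:,None])[:,:2]
def proj(f,P):
    c=(np.atleast_2d(P)-np.array(f["origin"]))@np.array(f["attitude"]);c=c@np.array(f["K"]).T;return c[:,:2]/c[:,2:]
def sub(f,p,w=4):
    g=cv2.cvtColor(f["image"],cv2.COLOR_RGB2GRAY);q=np.float32(p).reshape(-1,1,2).copy()
    return cv2.cornerSubPix(g,q,(w,w),(-1,-1),(cv2.TERM_CRITERIA_EPS+cv2.TERM_CRITERIA_MAX_ITER,50,.01)).reshape(-1,2)
E
python3 - <<'E'
from h import *
np.set_printoptions(precision=1,suppress=True)
t,s=load("top0"),load("scene0")
def rep(name,f,p,z,w=3):
    p=np.array(p,float);q=sub(f,p,w);bad=np.linalg.norm(q-p,axis=1)>2.5;q[bad]=p[bad]
    P=ray(f,q,z);print(name,q.tolist(),'\n',P.tolist(),'mean',P.mean(0),'sides',np.linalg.norm(P-np.roll(P,-1,0),axis=1),'ang',np.degrees(np.arctan2(*(np.roll(P,-1,0)-P).T[::-1])))
C=lambda L,ox,oy,x0=0,y0=0,s=3:[((x-x0)/s+ox,(y-y0)/s+oy) for x,y in L]
rep("foot top",t,C([(113,52),(526,95),(510,244),(88,203)],130,240),18)
rs=430/160
rep("foot scene",s,[((x)/rs+330,(y-285)/(285/105)+155) for x,y in [(22,470),(55,555),(393,503),(340,421)]],18)
k=230/70;ky=285/86
rep("stand top",t,[((x-570)/k+400,y/ky+275) for x,y in[(655,32),(735,57),(690,228),(605,205)]],45)
rep("stand scene",s,C([(462,500),(545,507),(553,397),(475,397)],195,190,430,285),45)
rep("post tops top",t,[(145,272),(292.5,289)],141,1)
rep("bar ends top",t,[(55/3+130,103/3+240),(470/3+130,142/3+240)],138,1)
g=t["image"].astype(int)
for x in (155,160,170,180,255,265,275,283):
    col=g[262:300,x];print(x,col.sum(1)//3)
E
```

```text
foot top [[167.47018432617188, 257.0211181640625], [305.50750732421875, 271.5976867675781], [300.1846008300781, 321.50872802734375], [158.37937927246094, 307.4829406738281]] 
 [[606.6033765944552, 359.3732487427535], [607.6174106210711, 79.80363272454767], [509.154085731038, 78.16064787588537], [505.4742035033792, 357.51569910933557]] mean [557.2 218.7] sides [279.6  98.5 279.4 101.1] ang [ -89.8 -179.    90.8    1.1]
foot scene [[337.5201110839844, 222.15960693359375], [350.4651184082031, 254.4736785888672], [476.671142578125, 234.60719299316406], [456.5116271972656, 205.1052703857422]] 
 [[511.8243993870625, 80.50478809380415], [606.0770628558798, 84.91389318275957], [605.2517340896868, 361.18943293927197], [511.85878422134454, 356.1338214583455]] mean [558.8 220.7] sides [ 94.4 276.3  93.5 275.6] ang [   2.7   90.2 -176.9  -90. ]
stand top [[426.3379211425781, 283.70428466796875], [451.3655700683594, 291.72662353515625], [438.4673767089844, 343.2031555175781], [408.59716796875, 336.74176025390625]] 
 [[605.3906235003476, -155.3187826893857], [595.2424859405847, -203.68428072030426
[... 1463 characters left out ...]
7 29 45 52 54 60
 63 58 58 59 57 60 58 55 54 56 60 61 58 63]
255 [104 102 104  97  80  61  49  41  36  38  37  39  40  32  36  36  35  38
  40  36  37  44  43  41  31  18  27  31  32  35  35  34  29  35  34  35
  32  37]
265 [ 99  97 102 103  98  82  63  59  61  63  64  66  66  64  59  63  60  60
  62  66  54  46  46  42  44  31  26  26  36  47  59  57  60  56  54  59
  54  59]
275 [101 100 102 102 105  97  79  61  59  61  64  66  64  67  70  65  70  67
  67  72  67  55  47  45  43  43  25  22  33  50  56  58  53  59  60  60
  62  60]
283 [ 98  99  97 102 104 101  89  73  60  64  62  68  61  68  65  71  69  67
  63  67  70  63  59  44  42  42  40  29  27  34  51  57  60  58  59  62
  61  58]
```

Rack centre comes out at about (557,218.5) with yaw near 0, and its sizes check to about 1%. The stand centre is about (551,-167.5), with a yaw of roughly -7° to -12°. I'll enlarge the shoe to refine that yaw.

Run:
```python
from h import *
np.set_printoptions(precision=1,suppress=True)
t,s=load("top0"),load("scene0")
for x,y in [(160,274),(170,274.3),(265,284.6),(275,285.6),(283,286.7)]: print("bar",x,ray(t,(x,y),138))
# shoe model outline overlay at -10.5deg
a=t["image"][275:350,400:465];b=s["image"][190:285,190:255]
A=cv2.resize(a,None,fx=6.4,fy=7.6,interpolation=cv2.INTER_CUBIC);B=cv2.resize(b,None,fx=6,fy=6,interpolation=cv2.INTER_CUBIC)
A=A[:570];B=B[:570];print(A.shape,B.shape)
cv2.imwrite("pics/c1.png",cv2.convertScaleAbs(np.hstack([A,B])[...,::-1],alpha=2))
yaw=np.radians(-10);R=np.array([[np.cos(yaw),-np.sin(yaw)],[np.sin(yaw),np.cos(yaw)]])
for x,z in((-16,160),(16,160),(-16,108),(16,108),(33,108),(-26,108)):
  for y in(-7.5,7.5):
    P=np.r_[np.array([551,-167.5])+R@[x,y],z]
    u=proj(t,P)[0];v=proj(s,P)[0];print(x,y,z,u,((u-[400,275])*[6.4,7.6]),(v-[190,190])*6+[416,0])
```

```text
bar 160 [[556.9 318.9]]
bar 170 [[558.2 301.7]]
bar 265 [[558.5 137.2]]
bar 275 [[558.7 120. ]]
bar 283 [[558.3 106.2]]
(570, 416, 3) (570, 390, 3)
-16 -7.5 160 [449.6 318.6] [317.2 331.1] [521.2  30.3]
-16 7.5 160 [440.5 315.9] [259.4 311.1] [571.5  29.6]
16 -7.5 160 [453.8 299.6] [344.5 186.8] [506.6 104. ]
16 7.5 160 [444.9 297. ] [287.3 167.2] [558.2 103.3]
-16 -7.5 108 [441.5 320.4] [265.6 344.9] [551.  153.6]
-16 7.5 108 [433.1 317.9] [211.7 326.2] [598.8 152.9]
16 -7.5 108 [445.6 302.6] [291.6 210. ] [537.8 227. ]
16 7.5 108 [437.2 300.2] [238.2 191.7] [586.9 226.2]
33 -7.5 108 [447.7 293.3] [305.3 139.3] [530.5 267.5]
33 7.5 108 [439.4 290.9] [252.1 121.2] [580.3 266.7]
-26 -7.5 108 [440.2 326. ] [257.4 387.6] [554.9 131.4]
-26 7.5 108 [431.8 323.5] [203.3 368.8] [602.4 130.7]
```

View pics/c1.png

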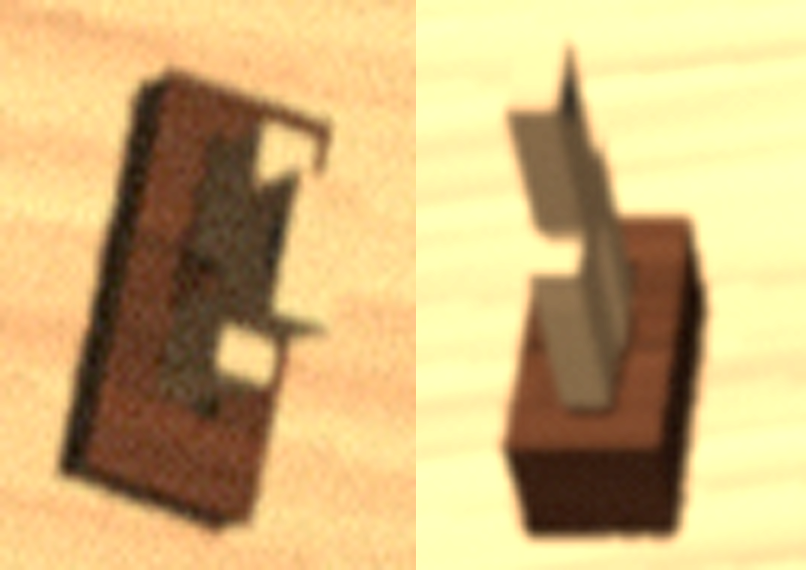

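The crop agrees with a shoe pose of about (552,-168) at yaw -10° to within 3 mm. That leftover is the offset between the two cameras. Next I'll work out the move to above the stand.

```bash
cat >> h.py <<'E'
def mv(p,th,q,th2):
    """shift in tool axes (tool down, x axis at th deg) and yaw from p,th to q,th2"""
    a=np.radians(th);d=np.array(q,float)-p
    return np.round([np.cos(a)*d[0]+np.sin(a)*d[1],np.sin(a)*d[0]-np.cos(a)*d[1],-d[2]],1),round(th-th2,2)
E
python3 - <<'E'
from h import *
from workcell import ctrl
R=np.array(ctrl.get_state()["orientation"]);th=np.degrees(np.arctan2(R[1,0],R[0,0]));print(th,R.round(4))
print(mv([179.7,546.2,233],th,[552,-168,235],80))
E
```

```text
71.79160825017077 [[ 3.125e-01  9.499e-01 -5.000e-04]
 [ 9.499e-01 -3.125e-01 -1.400e-03]
 [-1.500e-03 -0.000e+00 -1.000e+00]]
(array([-562.1,  576.8,   -2. ]), np.float64(-8.21))
```

Emit:
step_arm --fingers '[60,60,60,60,60,60,60,60,60,60,60,60,60,60,60,60,60,60,60,60]' --pt "-17 17 0" --pt "-45 46 0" --pt "-79 81 0" --pt "-112 115 0" --pt "-146 150 0" --pt "-180 185 0" --pt "-214 219 0" --pt "-247 254 0" --pt "-281 288 0" --pt "-315 323 0" --pt "-348 358 0" --pt "-382 392 0" --pt "-416 427 0" --pt "-450 461 0" --pt "-483 496 0" --pt "-512 525 -2" --pt "-534 548 -2" --pt "-551 565 -2" --pt "-562 577 -2" --pt "-562 577 -2" --yaw '[0,-0.5,-1,-1.5,-2,-2.5,-3,-3.5,-4,-4.5,-5,-5.5,-6,-6.5,-7,-7.5,-8,-8.2,-8.2,-8.2]' --squeeze 20

```text
t: 2.1
tool_pos: [552.7, -169.2, 234.2]
orientation: [[0.176, 0.984, -0.001], [0.984, -0.176, 0.0], [0.0, -0.001, -1.0]]
ft_force: [0.2, 0.2, -0.3]
gripper_width: 0.663
```

Emit:
step_arm --fingers '[60,60,60,60,60,60,60]' --pt "0 0 10" --pt "0 0 30" --pt "0 0 50" --pt "0 0 70" --pt "0 0 85" --pt "0 0 92" --pt "0 0 92" --yaw '[0,0,0,0,0,0,0]'

```text
t: 2.8
tool_pos: [551.1, -166.6, 141.9]
orientation: [[0.173, 0.985, -0.003], [0.985, -0.173, 0.001], [0.001, -0.003, -1.0]]
ft_force: [-0.2, -0.9, 0.6]
gripper_width: 0.657
```

Run:
```python
from h import *
from workcell import ctrl
im=[]
for n in("scene","top"):
    f=ctrl.grab_frame(n);pickle.dump(f,open(f"pics/{n}1.pkl","wb"));im.append(f["image"])
x=cv2.resize(im[0][160:290,160:290],(520,520)[:2],interpolation=cv2.INTER_CUBIC);y=cv2.resize(im[1][270:370,400:455],(280,520),interpolation=cv2.INTER_CUBIC)
cv2.imwrite("pics/c2.png",cv2.convertScaleAbs(np.hstack([x,y])[...,::-1],alpha=1.8))
```

```text
(no output)
```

View pics/c2.png

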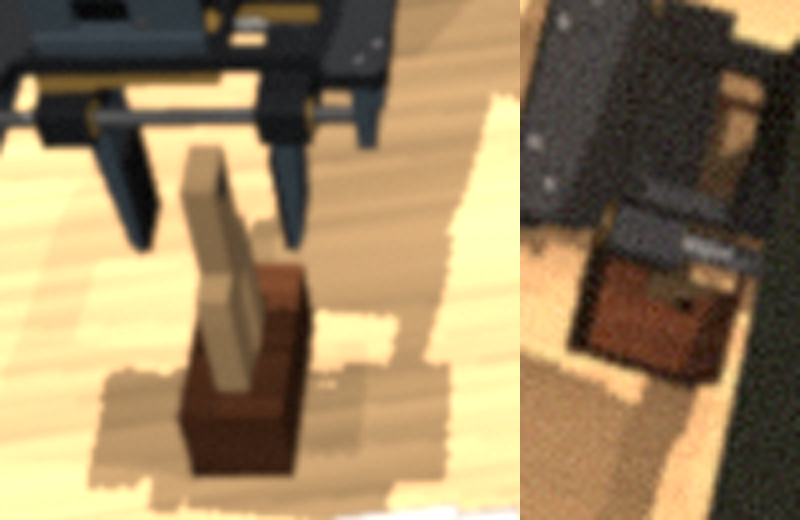

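The fingers straddle the horn: tips at about (145,250) and (293,250), horn at about (205,165)–(220,280). I'll close gently and watch the side force.

Emit:
step_arm --fingers '[40,30,24,20,18,16,12,10,10,10]' --pt "0 0 0" --pt "0 0 0" --pt "0 0 0" --pt "0 0 0" --pt "0 0 0" --pt "0 0 0" --pt "0 0 0" --pt "0 0 0" --pt "0 0 0" --pt "0 0 0" --yaw '[0,0,0,0,0,0,0,0,0,0]' --squeeze 5

```text
t: 3.9
tool_pos: [552.2, -168.2, 142.9]
orientation: [[0.174, 0.985, 0.0], [0.985, -0.174, -0.0], [-0.0, 0.0, -1.0]]
ft_force: [-0.3, -1.4, -1.3]
gripper_width: 0.164
```

Emit:
step_arm --fingers '[10,10,10,10,10,10,10,10,10,10,10,10,10,10]' --pt "0 0 0" --pt "0 0 0" --pt "0 0 -2" --pt "0 0 -5" --pt "0 0 -10" --pt "0 0 -20" --pt "0 0 -35" --pt "0 0 -55" --pt "0 0 -75" --pt "0 0 -100" --pt "0 0 -125" --pt "0 0 -145" --pt "0 0 -155" --pt "0 0 -155" --yaw '[0,0,0,0,0,0,0,0,0,0,0,0,0,0]' --squeeze 30

```text
t: 5.3
tool_pos: [552.9, -167.3, 300.1]
orientation: [[0.174, 0.985, 0.004], [0.985, -0.174, 0.001], [0.001, 0.004, -1.0]]
ft_force: [0.5, 0.2, -1.4]
gripper_width: 0.162
```

Run:
```python
from h import *
from workcell import ctrl
s=ctrl.get_state();print(s["tool_pos"],s["ft_force"],s["ft_torque"])
print(mv([551.9,-168,298],79.9,[558.3,219.6,298],90))
```

```text
[ 552.94681998 -167.25640084  300.0685175 ] [ 0.52649858  0.23352209 -1.37776097] [ 0.04983618  0.03012605 -0.0288509 ]
(array([382.7, -61.7,  -0. ]), -10.1)
```

Emit:
step_arm --fingers '[10,10,10,10,10,10,10,10,10,10,10,10,10,10,10,10,10,10]' --pt "8 -1 0" --pt "23 -4 0" --pt "45 -7 0" --pt "75 -12 0" --pt "108 -17 0" --pt "142 -23 0" --pt "176 -28 0" --pt "210 -34 0" --pt "244 -39 0" --pt "278 -45 0" --pt "308 -50 0" --pt "335 -54 0" --pt "355 -57 0" --pt "370 -60 0" --pt "379 -61 0" --pt "382.7 -61.7 0" --pt "382.7 -61.7 0" --pt "382.7 -61.7 0" --yaw '[0,-0.5,-1,-2,-3,-4,-5,-6,-7,-8,-9,-9.5,-10,-10.1,-10.1,-10.1,-10.1,-10.1]'

```text
t: 7.1
tool_pos: [557.9, 218.9, 298.0]
orientation: [[-0.001, 1.0, -0.0], [1.0, 0.001, -0.0], [-0.0, -0.0, -1.0]]
ft_force: [-0.5, 0.3, -1.9]
gripper_width: 0.162
```

Run:
```python
from h import *
from workcell import ctrl
im=[]
for n in("scene","top"):
    f=ctrl.grab_frame(n);pickle.dump(f,open(f"pics/{n}2.pkl","wb"));im.append(f["image"])
x=cv2.resize(im[0][60:220,330:490],(520,520),interpolation=cv2.INTER_CUBIC);y=cv2.resize(im[1][230:330,180:280],(280,520)[:1]*2,interpolation=cv2.INTER_CUBIC)
y=np.vstack([y,np.zeros((240,280,3),np.uint8)])
cv2.imwrite("pics/c3.png",cv2.convertScaleAbs(np.hstack([x,y])[...,::-1],alpha=1.8))
s=ctrl.get_state();print(s["tool_pos"],s["orientation"],s["ft_force"])
```

```text
[557.97766803 218.8404018  298.07829503] [[-4.66249235e-04  9.99999888e-01  8.43061230e-05]
 [ 9.99999884e-01  4.66259181e-04 -1.18004241e-04]
 [-1.18043536e-04  8.42510938e-05 -9.99999989e-01]] [ 0.35209337 -0.61266307 -1.14609572]
```

View pics/c3.png

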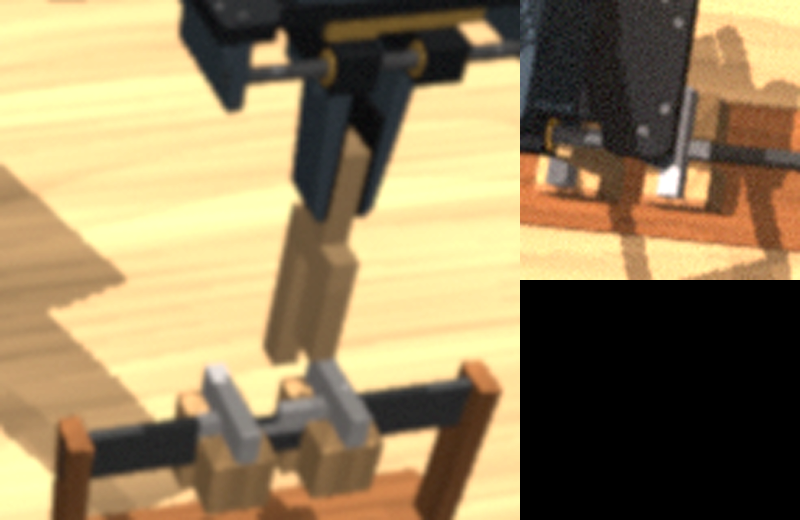

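The shoe hangs upright over the rack with its short leg toward the camera. I'll compare these features with model projections and measure the block gap in the same views.

Run:
```python
from h import *
np.set_printoptions(precision=1,suppress=True)
t0,s0,s=load("top0"),load("scene0"),load("scene2")
o=np.array([558,218.9,245])
for n,P in {"hornfronttop-":(16,-7.5,70),"hornfronttop+":(16,7.5,70),"archtop-":(33,-7.5,18),"archtop+":(33,7.5,18),"short bot-":(33,-7.5,-45),"short bot+":(33,7.5,-45),"long bot-":(-7,-7.5,-80),"longbackbot-":(-26,-7.5,-80)}.items():
    print(n,(proj(s,o+P)-[330,60])*3.25)
print("rack model in same crop:")
for n,P in {"bar mid":(0,0,138),"barfront mid":(4,0,138),"foot ++":(50,140,18),"foot +-":(50,-140,18),"post+ top ctr":(0,128,141),"post- top":(0,-128,141)}.items():
    print(n,(proj(s,np.add([558.3,219.6,0],P))-[330,60])*3.25)
for n,p in {"a":(196.7,276.7),"b":(236,280)}.items(): print("hook top",n,ray(t0,p,152))
# hook ends in scene crop: top face mid front & back
f=lambda x,y:(x/3.25+330,y/3.25+60)
for n,p in {"b back":(217,367),"b front":(246,432),"a back":(322,362),"a front":(355,415)}.items(): print(n,ray(s,f(*p),152))
# wooden front faces of blocks
g=s["image"].astype(int)
```

```text
hornfronttop- [[337.3 156.3]]
hornfronttop+ [[365.8 153.2]]
archtop- [[328.6 264.8]]
archtop+ [[356.1 261.5]]
short bot- [[305.2 361.6]]
short bot+ [[331.  358.3]]
long bot- [[269.1 366. ]]
longbackbot- [[258.1 345.8]]
rack model in same crop:
bar mid [[278.6 407.7]]
barfront mid [[280.9 412.1]]
foot ++ [[476.5 571.2]]
foot +- [[ 59.1 636. ]]
post+ top ctr [[479.3 377. ]]
post- top [[ 70.7 431.8]]
hook top a [[557.5 251. ]]
hook top b [[559.2 184.4]]
b back [[531.1 188.1]]
b front [[589.6 185.9]]
a back [[538.8 251.6]]
a front [[587.9 252.8]]
```

The shoe matches its model within about 1 px. Next I'll zoom in on the bar in the gap to check the x offset and look for any sign of the notch.

Run:
```python
from h import *
np.set_printoptions(precision=1,suppress=True)
t,s=load("top0"),load("scene0")
from workcell import ctrl
S=np.mean([ctrl.grab_frame("scene")["image"].astype(float) for _ in range(6)],0).astype(np.uint8)
A=cv2.resize(S[155:222,345:485],None,fx=5.7,fy=5.7,interpolation=cv2.INTER_CUBIC)[:,:798]
B=cv2.resize(t["image"][258:300,160:293],None,fx=6,fy=6,interpolation=cv2.INTER_CUBIC)[:210,:798]
A=cv2.convertScaleAbs(A,alpha=2);B=cv2.convertScaleAbs(B,alpha=2)
cv2.imwrite("pics/c4.png",np.vstack([A,B])[...,::-1]);cv2.imwrite("pics/Savg.png",S[...,::-1])
```

```text
(no output)
```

View pics/c4.png

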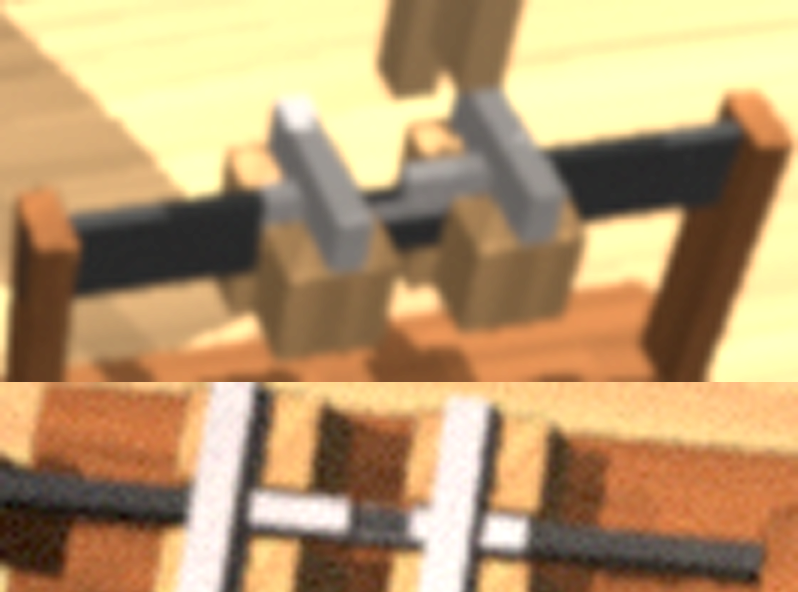

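Run:
```python
from h import *
np.set_printoptions(precision=1,suppress=True)
t=load("top0")
for x,y in [(350,514-380),(410,525-380),(527,535-380),(250,505-380)]:
    p=(160+x/6,258+y/6);print(p,ray(t,p,138),ray(t,p,130))
s=load("scene0")
f=lambda x,y:(x/5.7+345,y/5.7+155)
for n,p,z in [("land right start",(400,185),138),("b land left",(260,200),138),("barL front",(78,232),138),("barR front",(735,147),138),("strip front",(410,222),130),("post-",(48,222),141),("post+",(757,117),141)]: print(n,ray(s,f(*p),z))
```

```text
(218.33333333333334, 280.3333333333333) [[557.  217.6]] [[558.  219.7]]
(228.33333333333331, 282.1666666666667) [[555.8 200. ]] [[556.7 202. ]]
(247.83333333333331, 283.8333333333333) [[556.6 166.5]] [[557.6 168.1]]
(201.66666666666666, 278.8333333333333) [[556.5 246.3]] [[557.4 248.8]]
land right start [[563.7 216.5]]
b land left [[561.8 167.6]]
barL front [[565.3 103.5]]
barR front [[567.3 336.8]]
strip front [[573.8 217.9]]
post- [[561.8  93.9]]
post+ [[557.1 348.9]]
```

The top view shows a dark stretch on the bar at y≈200–217.6. It is 17.6 mm long, so it may be the notch, centred near y≈209. The gap is about 26.6 mm, centred near y≈218.6. I'll lower in the middle of the gap and check the force at each stage.

Emit:
step_arm --fingers '[10,10,10,10,10,10,10,10,10,10,10,10,10,10,10]' --pt "0 0 3" --pt "0 0 8" --pt "0 0 12" --pt "0 0 15" --pt "0 0 18" --pt "0 0 20" --pt "0 0 22" --pt "0 0 24" --pt "0 0 26" --pt "0 0 28" --pt "0 0 30" --pt "0 0 32" --pt "0 0 34" --pt "0 0 36" --pt "0 0 36" --yaw '[0,0,0,0,0,0,0,0,0,0,0,0,0,0,0]'

```text
t: 9.0
tool_pos: [557.8, 219.6, 261.6]
orientation: [[-0.002, 1.0, -0.001], [1.0, 0.002, -0.0], [-0.0, -0.001, -1.0]]
ft_force: [0.7, -0.7, -1.6]
gripper_width: 0.163
```

Emit:
step_arm --fingers '[10,10,10,10,10,10,10,10,10,10,10,10]' --pt "0 0 5" --pt "0 0 10" --pt "0 0 15" --pt "0 0 19" --pt "0 0 22" --pt "0 0 24" --pt "0 0 26" --pt "0 0 28" --pt "0 0 30" --pt "0 0 32" --pt "0 0 34" --pt "0 0 34" --yaw '[0,0,0,0,0,0,0,0,0,0,0,0]'

```text
t: 10.2
tool_pos: [557.8, 219.6, 227.6]
orientation: [[-0.002, 1.0, -0.001], [1.0, 0.002, -0.0], [-0.0, -0.001, -1.0]]
ft_force: [0.7, 0.2, -1.6]
gripper_width: 0.159
```

Emit:
step_arm --fingers '[10,10,10,10,10,10,10,10,10,10]' --pt "0 0 5" --pt "0 0 10" --pt "0 0 15" --pt "0 0 20" --pt "0 0 24" --pt "0 0 27" --pt "0 0 30" --pt "0 0 32" --pt "0 0 33" --pt "0 0 33" --yaw '[0,0,0,0,0,0,0,0,0,0]'

```text
t: 11.2
tool_pos: [557.9, 219.7, 194.9]
orientation: [[-0.002, 1.0, 0.0], [1.0, 0.002, 0.0], [0.0, 0.0, -1.0]]
ft_force: [0.4, -0.4, -0.7]
gripper_width: 0.161
```

Emit:
step_arm --fingers '[10,10,10,10,10,10]' --pt "0 0 0.5" --pt "0 0 1" --pt "0 0 1.5" --pt "0 0 2" --pt "0 0 2" --pt "0 0 2" --yaw '[0,0,0,0,0,0]'

```text
t: 11.8
tool_pos: [557.9, 219.6, 192.9]
orientation: [[-0.002, 1.0, -0.0], [1.0, 0.002, 0.0], [0.0, -0.0, -1.0]]
ft_force: [-0.2, -0.4, -1.0]
gripper_width: 0.167
```

Next I'll creep down to first contact.

Emit:
step_arm --fingers '[10,10,10,10]' --pt "0 0 0.5" --pt "0 0 1" --pt "0 0 1" --pt "0 0 1" --yaw '[0,0,0,0]'

```text
t: 12.2
tool_pos: [557.9, 219.7, 191.9]
orientation: [[-0.002, 1.0, 0.0], [1.0, 0.002, 0.0], [0.0, 0.0, -1.0]]
ft_force: [0.3, 0.8, -1.9]
gripper_width: 0.161
```

Emit:
step_arm --fingers '[10,10,10,10]' --pt "0 0 0.5" --pt "0 0 1" --pt "0 0 1" --pt "0 0 1" --yaw '[0,0,0,0]'

```text
t: 12.6
tool_pos: [557.9, 219.6, 190.9]
orientation: [[-0.002, 1.0, -0.0], [1.0, 0.002, 0.0], [0.0, -0.0, -1.0]]
ft_force: [-0.3, 0.4, -1.6]
gripper_width: 0.163
```

Emit:
step_arm --fingers '[10,10,10,10]' --pt "0 0 0.5" --pt "0 0 1" --pt "0 0 1" --pt "0 0 1" --yaw '[0,0,0,0]'

```text
t: 13.0
tool_pos: [558.0, 219.7, 190.8]
orientation: [[-0.002, 1.0, 0.001], [1.0, 0.002, 0.0], [0.0, 0.001, -1.0]]
ft_force: [-1.3, -0.2, 5.9]
gripper_width: 0.163
```

Emit:
step_arm --fingers '[10,10,10,10]' --pt "0 0 0.5" --pt "0 0 1" --pt "0 0 1" --pt "0 0 1" --yaw '[0,0,0,0]'

```text
t: 13.4
tool_pos: [558.0, 219.7, 190.7]
orientation: [[-0.002, 1.0, 0.001], [1.0, 0.002, 0.001], [0.001, 0.001, -1.0]]
ft_force: [-3.2, -0.7, 9.1]
gripper_width: 0.166
```

Contact came at TCP z≈190.8, so the arch is on the bar top as expected. Now I'll slide lightly toward -y.

Emit:
step_arm --fingers '[10,10,10,10,10,10,10,10,10,10]' --pt "-0.5 0 -0.5" --pt "-1 0 -0.5" --pt "-1.5 0 -0.5" --pt "-2 0 -0.5" --pt "-2.5 0 -0.5" --pt "-3 0 -0.5" --pt "-3.5 0 -0.5" --pt "-4 0 -0.5" --pt "-4.5 0 -0.5" --pt "-5 0 -0.5" --yaw '[0,0,0,0,0,0,0,0,0,0]'

```text
t: 14.4
tool_pos: [558.8, 217.1, 190.8]
orientation: [[-0.001, 1.0, 0.003], [1.0, 0.001, 0.006], [0.006, 0.003, -1.0]]
ft_force: [-0.8, 4.4, 4.9]
gripper_width: 0.162
```

Emit:
step_arm --fingers '[10,10,10,10,10,10]' --pt "-0.5 0 0" --pt "-1 0 0" --pt "-1.5 0 0" --pt "-2 0 0" --pt "-2.5 0 0" --pt "-2.5 0 0" --yaw '[0,0,0,0,0,0]'

```text
t: 15.0
tool_pos: [559.1, 214.2, 190.7]
orientation: [[-0.001, 1.0, 0.004], [1.0, 0.001, 0.005], [0.005, 0.004, -1.0]]
ft_force: [-0.6, 5.4, 5.6]
gripper_width: 0.165
```

Emit:
step_arm --fingers '[10,10,10,10,10]' --pt "-0.5 0 0" --pt "-1 0 0" --pt "-1.5 0 0" --pt "-2 0 0" --pt "-2 0 0" --yaw '[0,0,0,0,0]'

```text
t: 15.5
tool_pos: [559.0, 212.4, 190.5]
orientation: [[-0.001, 1.0, 0.004], [1.0, 0.001, 0.005], [0.005, 0.004, -1.0]]
ft_force: [0.4, 5.5, 4.8]
gripper_width: 0.161
```

Emit:
step_arm --fingers '[10,10,10,10,10]' --pt "-0.5 0 0" --pt "-1 0 0" --pt "-1.5 0 0" --pt "-2 0 0" --pt "-2 0 0" --yaw '[0,0,0,0,0]'

```text
t: 16.0
tool_pos: [557.9, 207.9, 188.8]
orientation: [[-0.002, 1.0, -0.001], [1.0, 0.002, -0.0], [-0.0, -0.001, -1.0]]
ft_force: [0.4, 1.5, -1.6]
gripper_width: 0.161
```

It dropped: z fell to 188.8 and the force vanished at y≈208, which matches the dark stretch. I'll lower into the seat.

Emit:
step_arm --fingers '[10,10,10,10,10,10,10]' --pt "0 0 0.7" --pt "0 0 1.5" --pt "0 0 2.2" --pt "0 0 3" --pt "0 0 4" --pt "0 0 5" --pt "0 0 5" --yaw '[0,0,0,0,0,0,0]'

```text
t: 16.7
tool_pos: [557.8, 208.1, 184.2]
orientation: [[-0.002, 1.0, -0.0], [1.0, 0.002, -0.0], [-0.0, -0.0, -1.0]]
ft_force: [-0.8, 1.8, -1.2]
gripper_width: 0.16
```

Emit:
step_arm --fingers '[10,10,10,10,10]' --pt "0 0 0.5" --pt "0 0 1" --pt "0 0 1.5" --pt "0 0 1.5" --pt "0 0 1.5" --yaw '[0,0,0,0,0]'

```text
t: 17.2
tool_pos: [557.9, 208.2, 183.0]
orientation: [[-0.002, 1.0, 0.0], [1.0, 0.002, 0.0], [0.0, 0.0, -1.0]]
ft_force: [-0.3, 1.0, 0.3]
gripper_width: 0.16
```

Emit:
step_arm --fingers '[10,10,10]' --pt "0 0 0.5" --pt "0 0 0.8" --pt "0 0 0.8" --yaw '[0,0,0]'

```text
t: 17.5
tool_pos: [558.0, 208.2, 182.9]
orientation: [[-0.002, 1.0, 0.001], [1.0, 0.002, 0.0], [0.0, 0.001, -1.0]]
ft_force: [-1.1, 0.7, 5.3]
gripper_width: 0.158
```

Emit:
step_arm --fingers '[18,22,28,34,40,45,45,45]' --pt "0 0 0" --pt "0 0 0" --pt "0 0 0" --pt "0 0 0" --pt "0 0 0" --pt "0 0 0" --pt "0 0 0" --pt "0 0 0" --yaw '[0,0,0,0,0,0,0,0]'

```text
t: 18.3
tool_pos: [558.0, 208.2, 182.1]
orientation: [[-0.002, 1.0, 0.0], [1.0, 0.002, 0.0], [0.0, 0.0, -1.0]]
ft_force: [0.4, -0.3, -0.2]
gripper_width: 0.489
```

The shoe touched the seat floor at z=182.9, 7.9 mm below the bar top, and it is now released. I'll lift and back away.

Emit:
step_arm --fingers '[45,45,45,45,45,45,45,45,45,45,45,45,45,45]' --pt "0 0 -5" --pt "0 0 -15" --pt "0 0 -30" --pt "0 0 -50" --pt "0 0 -75" --pt "0 0 -100" --pt "0 -30 -120" --pt "0 -70 -120" --pt "0 -115 -120" --pt "0 -155 -120" --pt "0 -180 -120" --pt "0 -190 -120" --pt "0 -190 -120" --pt "0 -190 -120" --yaw '[0,0,0,0,0,0,0,0,0,0,0,0,0,0]'

```text
t: 19.7
tool_pos: [369.1, 208.1, 302.6]
orientation: [[-0.002, 1.0, 0.002], [1.0, 0.002, 0.001], [0.001, 0.002, -1.0]]
ft_force: [-0.7, -0.1, -0.2]
gripper_width: 0.492
```

Run:
```python
from h import *
from workcell import ctrl
np.set_printoptions(precision=1,suppress=True)
im=[]
for n in("scene","top"):
    f=ctrl.grab_frame(n);pickle.dump(f,open(f"pics/{n}3.pkl","wb"));im.append(f["image"])
    o=np.array([558,208.2,130])
    print(n,{k:proj(f,o+P)[0].round(1).tolist() for k,P in {"horn top f-":(16,-7.5,70),"horn top f+":(16,7.5,70),"arch f-":(33,-7.5,18),"arch f+":(33,7.5,18)}.items()})
x=cv2.resize(im[0][130:270,320:500],(560,436),interpolation=cv2.INTER_CUBIC);y=cv2.resize(im[1][230:335,165:265],(240,252),interpolation=cv2.INTER_CUBIC)
y=np.vstack([y,np.zeros((184,240,3),np.uint8)])
cv2.imwrite("pics/c5.png",cv2.convertScaleAbs(np.hstack([x,y])[...,::-1],alpha=1.8))
s=ctrl.get_state();print(s["t"],s["tool_pos"],s["ft_force"])
```

```text
scene {'horn top f-': [414.9, 166.1], 'horn top f+': [422.8, 165.1], 'arch f-': [413.1, 194.0], 'arch f+': [420.8, 193.0]}
top {'horn top f-': [221.0, 265.2], 'horn top f+': [211.7, 264.1], 'arch f-': [230.0, 260.9], 'arch f+': [221.3, 259.9]}
19.8 [369.2 208.  302.1] [ 0.8  0.1 -0.3]
```

View pics/c5.png

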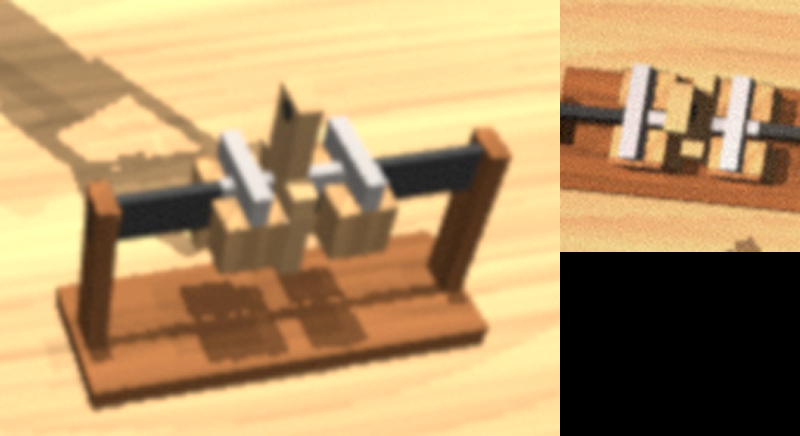

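The shoe hangs upright between the two hanging blocks. Its horn top is at crop (295–322,112), where seated geometry predicts (295,112). The arm is clear, so I'll hand in.

```bash
python3 -c "
from workcell import ctrl
print(ctrl.job_done())"
```

```text
the job is handed in; nothing more can be done
None
```

The shoe is seated in the notch and released, and the job was handed in at about 20 s; no verdict was reported.

I gripped the shoe by its horn, lifted it straight out of the stand and lowered it through the gap at mid-gap. I pressed lightly on the bar top (about 5–9 N) and slid it toward -y. It dropped into the notch at y≈208 mm, roughly 11 mm to the -y side of the bar's middle.

**Last checks:**
- **Depth:** the shoe touched the seat floor with the tool point at 182.9 mm, 7.9 mm below where it had met the bar top. That matches the 8 mm notch.
- **Position:** in the final picture the horn top lies within about 1 pixel of where a fully seated shoe should appear.
- **Blocks:** both hang upright on the bar, one on each side of the shoe. From the sizes and the pictures I estimate them at +31 and -38 mm from the bar's middle; I did not measure them again after release.
- **Arm:** it is well clear of everything, with the wrist force near zero.

**Disagreements:** the two cameras differed by 2–3 mm along y. While sliding, the tool lagged its target by about 2 mm and drifted about 1 mm across the bar, and both went away once the hook dropped in. The highest net wrist force I read was about 9.7 N, but force was only reported at the end of each move.

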